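# Quick spin in the microcentrifuge

## Robot

A 6-joint arm with a two-finger parallel gripper is mounted at the origin on a cart in front of the work surface, level with it; the furniture and walls round the work are solid. World frame = base frame: x ahead of the robot, y to its left, z up, the work surface at z = 0. Lengths are in mm, angles in rad, forces in N, time in s.
With the tool pointing down it reaches from about 350 to 875 mm from the base axis. Payload 4.2 kg.
Tool frame: the origin (TCP) lies midway between the tips of the shut fingers; the grasp point (between the pads) lies 19 mm behind it (arm.tcp_to_grasp is the distance from the TCP to the grasp point, in mm); z points along the fingers, y is the line along which they close (so a half turn about z gives the same grasp; the last joint's range is limited). The gripper opens to 85 mm and grips with 20 to 120 N. Pads are 22 mm wide; open, the fingers measure 114 mm over their backs; the gripper's body (76 mm by 85 mm) begins 54 mm behind the grasp point. The pads swing forward as they close: fully open they stand 13 mm farther back than shut.
Start: joints at [1.474, 0.385, 0.008, 0, -1.194, -0.259], TCP at [217.68, 585.845, 231.312] pointing down, gripper open.
Joint ranges: [-3.14, 3.14], [-1.21, 2.06], [-1.07, 1.41], [-3.16, 2.05], [-2.99, -0.16], [-3.1, 3.1]. Speed limits (rad/s): [2.79, 2.79, 3.14, 3.14, 3.14, 3.14].

## Interface

Orientations are given as a unit quaternion [x, y, z, w].
In Python, from bench import arm gives the robot as it stands.
- The arm moves only by the tool arm_command, never from a script. Its argument "rows" is a list of rows, each a list of 2 entries, a list of its own where there are three numbers: the shift along the tool's x, y, z as a fraction of full scale, then the turn, a rotation vector about the tool's x, y, z as a fraction of full scale. In form: [[[x, y, z], [wx, wy, wz]], ...]. A call has 1 to 5 rows; each row is the pose to reach, as a shift and turn from the pose commanded when the call began, along the tool's axes at that moment, turning the shorter way round; what a row does not reach only later rows make up. Full scale, the value 1, is 0.25 m for a shift and 180 degrees for a turn. A row lasts 1/10 s, in which the tool goes at most 50 mm and 8.59 degrees, less where a joint would pass 70% of its speed; a pose out of reach is approached as far as the arm can. A call with a number of a shift or a turn outside -1 to 1 is refused whole. A call with a gripper value outside its range is refused whole. "grip" is the opening, from 0 (shut) to 1 (fully open), set as the call begins (left out, the last holds). The fingers move at their own pace and stop on an object; the grip force is fixed at half the most. Time passes only in rows, so rows that repeat a pose let the fingers close. It gives the time, the measured TCP pose, the force, the opening and the grip force at its end, in the units of the state.
- arm.read_state(): the state, without advancing time (a new reading comes with each control period).
- arm.get_image(name): name is "scene" or "side" or "wrist"; returns (picture, depth): 384x512x3 uint8, blue, green, red; 384x512 float32, mm along the optical axis (not along the pixel's ray), 0 where there is no reading.
- arm.camera_info(name): a dict with "fx", "fy", "cx", "cy" (pixels), "extrinsics" (4x4, takes a point from camera to world coordinates). Camera axes: x right, y down, z forward; pixel columns grow to the right and rows downward; lengths in mm; the calibration is good to about 2 mm. A picture is of the moment at which its call begins: read the wrist's pose just before it. camera_info takes no time and is no camera call; for the wrist camera it gives the pose at the moment of the call.
- arm.job_done(): hands the job in; it is judged then, once.
Trained networks look in the newest picture that a camera, given by its name, has taken for a name from the list of things; names that differ only in an ending like _2 or _b are one class to them, and where a whole thing is asked for, a point or a joint stands for the part that bears it (a point fixed in the world has none). Each returns a list of dicts, best first, with "score" (0 to 1); they miss things now and then, are a little off and sometimes report something else, mostly with a low value. They report only what shows in the picture. A call takes as long as a camera call.
- arm.spot_in(camera, query): "position" ([column, row] in pixels, amid what is visible of it).
The state is a dict: "clock": time; "joints": joint angles; "joint_vel": joint speeds; "joint_efforts": joint torques, N m; "position": TCP position; "ee_rot": TCP orientation; "contact_force": force on the tool from outside, world axes, zero at the start; "wrist_torque": the same for the moment, N m; "gripper_width": finger opening in mm; "grasp_force": force on a finger pad.
Only numpy, scipy, OpenCV 4.12 (cv2) and the standard library are available. Lean on these libraries where they do the work, as an engineer would, in place of code of your own. Each camera call takes 0.05 s, during which the arm holds its last target. There are 200 camera calls.

## Task

Give the loaded tubes in the microcentrifuge a quick spin: press the right-hand end of its rocker switch down to turn it on, then push the lid shut until its catch holds it, then press the oblong short-spin key and keep it pressed - the machine spins only while that key is held, so finish with it still held fully down. Use pushes only: leave the round key alone, and do not pick up or disturb the things lying around.

Things in the scene. Friction and masses are not known exactly. Their poses are not given: they have to be found in the camera images.
- centrifuge: Small white bench microcentrifuge, fixed, 232 mm deep, 184 wide, 117 high with its lid shut; place and heading vary. Origin: centre of its footprint on the bench; x from front to back, y to its left, z up. Its front 75 mm is a grey panel rising to the back at 0.20 rad, 54 to 72 mm above the bench: oblong key front left, round key front centre, rocker right, catch paddle in the middle by the lid.
- rocker (a joint): Black rocker switch, 28 mm long across the machine (along y) and 18 mm wide, on the right of the panel, tilting about an axis that runs up the panel. Value in rad: 0 = off (its right end stands up), 0.34 = on (right end fully down, its left end then stands up). It stays where it is left; about 2.5 N on the end tips it.
- rocker_end (a point): Point on the upper face of the rocker's right end, 12.5 mm from its axis; moves with the rocker, going down about 4 mm from off to on.
- lid (a joint): Grey lid with a clear window, hinged at the back. Rad: 0 = shut, grows as it opens, at most 1.05; starts open. The hinge holds it where it is left; near shut a spring lifts it. Pushed fully down (below about 0.01) it snaps under a sprung hook at the front; about 5 N on the pad does it. Let go, a caught lid stays at 0.01 to 0.02; one not caught springs up past 0.1.
- lid_pad (a point): Ribbed thumb pad on the outer (upper) face of the lid, middle of its front edge: the place to push, 15 mm behind the lid's front edge, 142 mm from the hinge axis. x of its frame points along the lid towards the hinge, z out of the lid's outer face.
- lid_hinge (a point): Point on the lid's hinge axis, at the middle of the machine's back, 108 mm above the bench; the axis runs along the machine's y. With the lid shut the pad lies 142 mm in front of it and 9 mm higher.
- short_key (a joint): Oblong grey short-spin key. Value in m: 0 = up, 0.005 = fully pressed, square to the panel. Spring return: about 2 N to start, 5 N fully down.
- short_key_top (a point): Centre of the top face of the oblong key (26 mm across the machine, 16 mm up the panel), which stands 7.5 mm above the panel when up and 2.5 mm when pressed. z of its frame is square to the panel, outwards.
- round_key (a joint): Round grey key (timed run), to be left alone. Value in m: 0 = up, 0.005 = fully pressed.
- round_key_top (a point): Centre of the top face of the round key, 18 mm in diameter, 52 mm to the right of the oblong key.
- vial: Sample vial with a cap standing on the bench to the left of the machine, 24 mm in diameter, 50 mm high; origin at the centre of its foot. A bystander.
- slip_box: Small box of cover slips, 31 x 31 x 14 mm, on the bench to the left of the machine; origin at the centre of its underside. A bystander.
- ball_pen: Ball pen 145 mm long, 9 mm thick, lying on the bench in front of the machine, roughly along its front; origin under its middle. A bystander.
- paddle (a point): Top of the black paddle, 38 mm wide and 21 mm long, in the middle of the panel in front of the lid: it is one piece with the lid catch. Pressing it lets a shut lid spring up again, so keep off it; it dips by itself as the lid snaps in.
- microscope: Binocular microscope standing fixed on the bench to the left of and behind the centrifuge, 271 mm deep, 166 wide, 350 high; origin at the centre of its foot. An obstacle: with the desk lamp to its left (about 0.4 m high) it stands between the far left of the bench and the centrifuge, so come in along the bench's front edge or high above them.

How it is judged:
By the outcome, as a careful person would: the job done as asked, in the order asked, and still so for the second after the job is handed in, while the arm keeps its last pose, push and grip.
It also fails if it takes over 51 s, if anything falls off the work surface, if the arm or the gripper's body presses on something with over 40 N, if the wrist force passes 120 N, or if a joint passes its speed limit or range.

## Working session

There is one attempt and no reset: what is moved stays moved. The work goes in short steps, Python scripts to look and compute and a tool call to move; the robot and the scene stay as the last step left them, time stands still between calls to the robot, and variables do not carry over. Pictures are saved under pics/ and viewed, at most 11 in all, crops included, and the job is handed in when it is done.

Besides the shell and the picture viewer there is one more tool, called after "Emit:" as name(argument=value, ...), one argument or row to a line, values as JSON. arm_command: Moves the arm, as the interface text tells. Shift numbers are shares of 0.25 m and turn numbers shares of 180 degrees, none past 1 either way. Its arguments: {"type":"object","properties":{"rows":{"type":"array","items":{"type":"array"}},"grip":{"type":"number"}},"required":["rows"]}

```bash
ls; mkdir -p pics; cat > h.py <<'E'
import numpy as np, cv2
from scipy.spatial.transform import Rotation as R
from bench import arm
def grab(n,fn=None):
    info=arm.camera_info(n); im,d=arm.get_image(n)
    if fn: cv2.imwrite('pics/'+fn,im)
    return im,d,info
def pt(d,info,px,w=1):
    c,r=int(round(px[0])),int(round(px[1]))
    p=d[max(r-w,0):r+w+1,max(c-w,0):c+w+1]; p=p[p>0]
    z=np.median(p) if p.size else np.nan
    E=np.array(info['extrinsics'])
    return (E@[ (px[0]-info['cx'])/info['fx']*z,(px[1]-info['cy'])/info['fy']*z,z,1])[:3]
def cmd(target,q=None):
    """row entries from present pose to a world target"""
    s=arm.read_state(); r=R.from_quat(s['ee_rot'])
    sh=r.inv().apply(np.array(target)-s['position'])/250
    t=np.zeros(3) if q is None else (r.inv()*R.from_quat(q)).as_rotvec()/np.pi
    return sh.round(4),t.round(4)
E
python3 - <<'E'
from h import *
np.set_printoptions(precision=1,suppress=True)
s=arm.read_state();print(s['position'],s['ee_rot'],s['clock'])
for n in('scene','side'):
    im,d,i=grab(n,n+'0.png');print(n,np.array(i['extrinsics']).tolist(),i['fx'],i['cx'],i['cy'])
    for k in('rocker_end','lid_pad','short_key_top','round_key_top','paddle','lid_hinge','ball_pen','vial','slip_box','centrifuge'):
        for o in arm.spot_in(n,k)[:2]: print(k,round(o['score'],2),np.array(o['position']),pt(d,i,o['position']))
a=cv2.imread('pics/scene0.png');b=cv2.imread('pics/side0.png');cv2.imwrite('pics/both.png',cv2.resize(np.vstack([a,b]),(400*1,600)))
E
```

```text
pics
[217.5 585.3 230.2] [ 1.  -0.2 -0.   0. ] 0.0
scene [[0.6798722308369706, -0.553654827009007, 0.48087428946283617, 142.35903394127976], [-0.7330779201007623, -0.49590553774460633, 0.4654830401797398, -389.6813281590125], [-0.019248708982717234, -0.6689873168931227, -0.7430245332683432, 738.4772267873846], [0.0, 0.0, 0.0, 1.0]] 437.7273509963999 248.63991704396673 194.80801119761585
rocker_end 0.49 [294.4 290.1] [ 466.9 -178.4   68.4]
lid_pad 0.75 [312.4 189.7] [ 551.3 -135.5  223.7]
short_key_top 0.64 [244.2 265.4] [446.7 -78.9  65.5]
short_key_top 0.31 [186.5 225.7] [460.3 102.5  13.4]
paddle 0.67 [279.1 261.7] [ 489.  -125.    76.8]
lid_hinge 0.68 [298.9 247.5] [ 522.9 -141.1  100.2]
ball_pen 0.69 [301.2 245.8] [ 528.7 -141.7   99.9]
ball_pen 0.62 [245.4 321.3] [ 388.9 -134.     7.8]
vial 0.66 [301.6 245.9] [ 529.1 -142.3   99.7]
slip_box 0.59 [187.7 224. ] [464.6 103.4  14.3]
centrifuge 0.71 [300.6 244.8] [ 536.4 -135.2   88.8]
side [[0.9977321796132331, -0.011265638904302395, 0.0663594992770796, 501.13240893173395], [-0.06328555646484046, -0.49276128726467366, 0.8678601570046853, -887.6718168793853], [0.022922393137766946, -0.8700916038862457, -0.49235674539859614, 604.723898060854], [0.0, 0.0, 0.0, 1.0]] 413.9209363785754 253.56871589813625 190.9128314613074
rocker_end 0.55 [211.  244.3] [ 467.7 -168.9   66.7]
lid_pad 0.59 [274.3 191.8] [ 601.1 -145.1  180.8]
short_key_top 0.69 [275.5 190.1] [ 607.3 -117.4  169.1]
short_key_top 0.57 [201.9 221.7] [444.2 -78.9  65.1]
round_key_top 0.58 [203.9 234.7] [ 451.1 -132.    65.8]
round_key_top 0.28 [214.3 247.8] [ 475.3 -189.2   72.7]
paddle 0.74 [223.6 228.5] [ 494.9 -135.9   84.3]
lid_hinge 0.82 [251.6 233.6] [ 553.6 -178.1   99.3]
slip_box 0.44 [212.4 202.9] [463.3  93.1  11.8]
centrifuge 0.91 [254.3 234.1] [ 559.3 -178.6   98.2]
centrifuge 0.39 [180.2 263. ] [ 397.2 -154.3    5.7]
```

View pics/scene0.png

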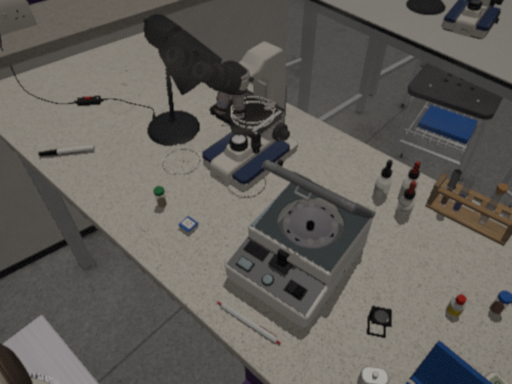

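View pics/side0.png

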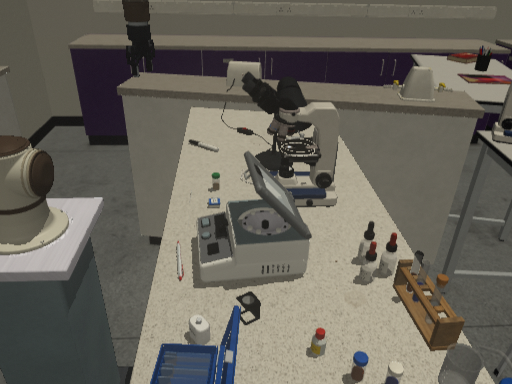

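The scene view shows the open-lid machine, with the oblong key at (244,265), round key (268,280), rocker (295,290) and the raised lid edge along (265,165)-(372,213). The pen lies in front of it, with the vial and box to the left. The side view agrees: keys at (202,222) and (204,235), rocker at about (211,245).

```bash
python3 - <<'E'
from h import *
np.set_printoptions(precision=3,suppress=True)
s=arm.read_state();print(R.from_quat(s['ee_rot']).as_matrix())
im,d,i=grab('scene')
v,u=np.mgrid[0:384,0:512];z=d
P=np.stack([(u-i['cx'])/i['fx']*z,(v-i['cy'])/i['fy']*z,z,np.ones_like(z)],-1)@np.array(i['extrinsics']).T
P=P[...,:3]
m=(z>0)&(P[...,2]>60)&(P[...,0]<900)&(P[...,1]>-60)&(P[...,1]<560)&(P[...,0]>150)
Q=P[m]
for y in range(-60,560,40):
    q=Q[(Q[:,1]>=y)&(Q[:,1]<y+40)]
    if len(q): print(y,'minx',np.percentile(q[:,0],1),'maxz',q[:,2].max())
# panel plane
m=(z>0)&(P[...,2]>50)&(P[...,2]<80)&(P[...,0]>410)&(P[...,0]<500)&(P[...,1]<-40)&(P[...,1]>-240)
q=P[m];print(q.min(0),q.max(0))
print('front edge'); 
for y in range(-230,-40,20):
    w=q[(q[:,1]>=y)&(q[:,1]<y+20)]
    if len(w):print(y,w[:,0].min())
b=P[(z>0)&(P[...,2]>120)&(P[...,0]>480)&(P[...,1]<-40)&(P[...,1]>-240)&(P[...,0]<720)]
for k in range(120,260,15):
    w=b[(b[:,2]>=k)&(b[:,2]<k+15)]
    if len(w): print(k,len(w),w.mean(0),w.min(0),w.max(0))
for r in ('position',):
    for tgt in [(380,300,300)]: print(cmd(tgt))
E
```

```text
[[ 0.937 -0.348 -0.   ]
 [-0.348 -0.937 -0.   ]
 [-0.     0.    -1.   ]]
-60 minx 446.539583025763 maxz 230.47098557606665
60 minx 554.7730511791319 maxz 343.81731310217253
100 minx 545.9856257878008 maxz 349.6979927961641
140 minx 549.6045875079774 maxz 349.2779221052233
180 minx 543.8713816706446 maxz 350.12692331117694
260 minx 645.7781592715513 maxz 238.0833635928737
300 minx 647.0939067386312 maxz 257.4590784169943
340 minx 653.3574812051129 maxz 266.44974212538096
380 minx 660.0058902032902 maxz 275.8544362030519
420 minx 667.0603796579422 maxz 278.1859360909952
460 minx 693.8068497197586 maxz 258.0331512196314
[ 426.986 -222.245   50.017] [499.99  -40.126  79.925]
front edge
-230 443.0438348884493
-210 441.51138204866413
-190 439.22449099018286
-170 437.18536681362843
-150 435.3618352890437
-130 433.4156570711208
-110 431.8524029998673
-90 429.4258342442258
-70 426.9864164211955
-50 428.7049148310887
120 65 [ 647.439 -145.4    129.498] [ 637.891 -200.422  120.098] [660.012 -52.397 134.402]
135 23 [ 632.285 -173.551  142.934] [ 618.291 -202.358  135.103] [645.221 -40.221 149.495]
150 20 [ 621.102 -186.89   157.834] [ 610.665 -203.457  150.126] [632.267 -53.119 164.221]
165 29 [ 608.659 -189.691  172.732] [ 597.179 -204.84   166.376] [619.505 -54.818 179.761]
180 31 [ 592.35  -174.013  188.588] [ 580.887 -206.117  181.103] [608.146 -40.637 194.567]
195 36 [ 566.338 -177.855  205.521] [ 537.198 -207.299  197.168] [ 590.442 -108.982  209.97 ]
210 538 [ 551.032 -133.173  220.368] [ 537.001 -208.541  210.048] [580.007 -41.671 224.995]
225 575 [ 555.612 -125.887  227.178] [ 540.856 -206.789  225.001] [567.916 -40.032 230.483]
(array([ 1.007,  0.846, -0.275]), array([0., 0., 0.]))
```

Emit:
arm_command(
  rows=[
    [[0.15,0.15,-0.1],[0,0,-0.036]],
    [[0.3,0.3,-0.2],[0,0,-0.072]],
    [[0.45,0.45,-0.28],[0,0,-0.108]],
    [[0.6,0.6,-0.28],[0,0,-0.145]],
    [[0.6,0.6,-0.28],[0,0,-0.145]],
  ],
  grip=0,
)

```text
clock: 1.65
position: [306.9, 390.3, 303.0]
ee_rot: [0.999, 0.05, 0.001, -0.001]
contact_force: [0.6, 1.3, -0.4]
gripper_width: 12.2
grasp_force: 0.0
```

```bash
python3 - <<'E'
from h import *
s=arm.read_state();print(s['clock'],s['position'],s['gripper_width'],s['contact_force']);print(R.from_quat(s['ee_rot']).as_matrix().round(3)); print(cmd((385,200,300)),cmd((400,-120,280)))
E
```

```text
1.65 [306.92555173 390.28221013 302.98322929] 12.15044463102856 [ 0.62882905  1.32541263 -0.42626726]
[[ 0.995  0.1    0.001]
 [ 0.1   -0.995  0.002]
 [ 0.001 -0.002 -1.   ]]
(array([0.2346, 0.7886, 0.0106]), array([0., 0., 0.])) (array([0.1661, 2.0683, 0.0877]), array([0., 0., 0.]))
```

Emit:
arm_command(
  rows=[
    [[0.06,0.19,0],[0,0,0]],
    [[0.12,0.38,0],[0,0,0]],
    [[0.18,0.57,0],[0,0,0]],
    [[0.22,0.76,0],[0,0,0]],
    [[0.25,0.9,0],[0,0,0]],
  ],
)

```text
clock: 2.15
position: [390.8, 172.8, 301.7]
ee_rot: [0.999, 0.049, 0.0, -0.0]
contact_force: [0.9, 0.7, 0.9]
gripper_width: -0.0
grasp_force: 0.0
```

Emit:
arm_command(
  rows=[
    [[-0.02,0.19,0],[0,0,0]],
    [[-0.04,0.38,0],[0,0,0]],
    [[-0.06,0.57,0],[0,0,0]],
    [[-0.08,0.76,0],[0,0,0]],
    [[-0.08,0.92,0],[0,0,0]],
  ],
)

```text
clock: 2.65
position: [392.8, -57.6, 301.9]
ee_rot: [0.999, 0.05, 0.001, -0.0]
contact_force: [0.9, 0.9, -0.2]
gripper_width: 0.1
grasp_force: 0.0
```

Emit:
arm_command(
  rows=[
    [[0,0.12,0.04],[0,0,0]],
    [[0,0.25,0.08],[0,0,0]],
    [[0,0.25,0.08],[0,0,0]],
  ],
)

```text
clock: 2.95
position: [398.9, -120.2, 280.0]
ee_rot: [0.999, 0.047, -0.002, 0.0]
contact_force: [-0.6, 0.1, -0.4]
gripper_width: 0.3
grasp_force: 0.0
```

```bash
python3 - <<'E'
from h import *
np.set_printoptions(precision=1,suppress=True)
s=arm.read_state();print(s['clock'],s['position'],s['gripper_width'],s['contact_force'])
n='wrist';im,d,i=grab(n,'w1.png');print(np.array(i['extrinsics']))
for k in('rocker_end','lid_pad','short_key_top','round_key_top','paddle','lid_hinge'):
    for o in arm.spot_in(n,k)[:2]: print(k,round(o['score'],2),np.array(o['position']),pt(d,i,o['position']))
E
```

```text
2.95 [ 398.9 -120.2  280. ] 0.3136142108354622 [-0.6  0.1 -0.4]
[[   0.1   -1.    -0.3  466.5]
 [  -1.    -0.1   -0.  -113.6]
 [  -0.     0.3   -1.   421.8]
 [   0.     0.     0.     1. ]]
rocker_end 0.74 [308.8 118.4] [ 475.8 -175.9   69.5]
rocker_end 0.49 [278.5   6.8] [ 541.2 -120.4  211.4]
lid_pad 0.86 [281.6   8. ] [ 540.6 -122.5  211.7]
lid_pad 0.67 [268.  130.1] [ 457.1 -127.3   67. ]
short_key_top 0.6 [225.7 131.8] [450.  -74.4  66.5]
round_key_top 0.52 [268.4 133.5] [ 452.9 -128.2   66.6]
paddle 0.94 [271.  103.9] [ 487.9 -127.3   76.4]
lid_hinge 0.87 [271.4  68.5] [ 522.5 -123.    99.6]
```

View pics/w1.png

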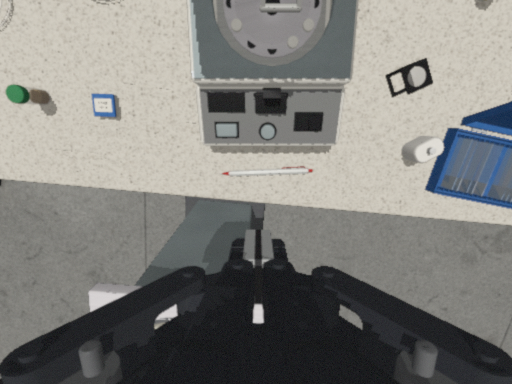

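The wrist view shows the oblong key at (227,130), round key (268,131), rocker (309,121), paddle (271,104) and the shut fingertips at about (259,235). I'll move closer.

Emit:
arm_command(
  rows=[
    [[0,0.05,0.18],[0,0,0]],
    [[-0.03,0.1,0.36],[0,0,0]],
    [[-0.05,0.1,0.5],[0,0,0]],
    [[-0.05,0.1,0.5],[0,0,0]],
  ],
)

```text
clock: 3.7
position: [386.0, -143.3, 152.6]
ee_rot: [0.999, 0.05, -0.005, -0.001]
contact_force: [-0.9, -0.2, -0.1]
gripper_width: 0.5
grasp_force: 0.0
```

```bash
python3 - <<'E'
from h import *
np.set_printoptions(precision=2,suppress=True)
s=arm.read_state();print(s['clock'],s['position'],s['contact_force'])
n='wrist';im,d,i=grab(n,'w2.png');E=np.array(i['extrinsics']);print(E)
p=np.linalg.inv(E)@np.r_[s['position'],1];print('tcp px',p[0]/p[2]*i['fx']+i['cx'],p[1]/p[2]*i['fy']+i['cy'])
for k in('rocker_end','short_key_top','round_key_top','paddle'):
    for o in arm.spot_in(n,k)[:1]: print(k,round(o['score'],2),np.array(o['position']),pt(d,i,o['position']))
g=cv2.cvtColor(im,cv2.COLOR_BGR2GRAY)
np.savez('w2.npz',im=im,d=d,E=E,k=[i['fx'],i['fy'],i['cx'],i['cy']])
cv2.imwrite('pics/w2b.png',cv2.resize(im,(768,576),interpolation=cv2.INTER_CUBIC))
E
```

```text
3.7 [ 385.97 -143.26  152.64] [-0.9  -0.19 -0.15]
[[   0.1    -0.96   -0.27  454.64]
 [  -1.     -0.1    -0.03 -136.48]
 [  -0.      0.27   -0.96  293.95]
 [   0.      0.      0.      1.  ]]
tcp px 258.2573686682847 246.0756843257603
rocker_end 0.71 [310.3  98.6] [ 473.79 -175.02   68.4 ]
short_key_top 0.73 [181.3 115.1] [451.58 -75.38  67.35]
round_key_top 0.82 [247.8 120.3] [ 452.84 -128.15   66.61]
paddle 0.64 [247.3  66.1] [ 490.6  -124.78   76.58]
```

View pics/w2b.png

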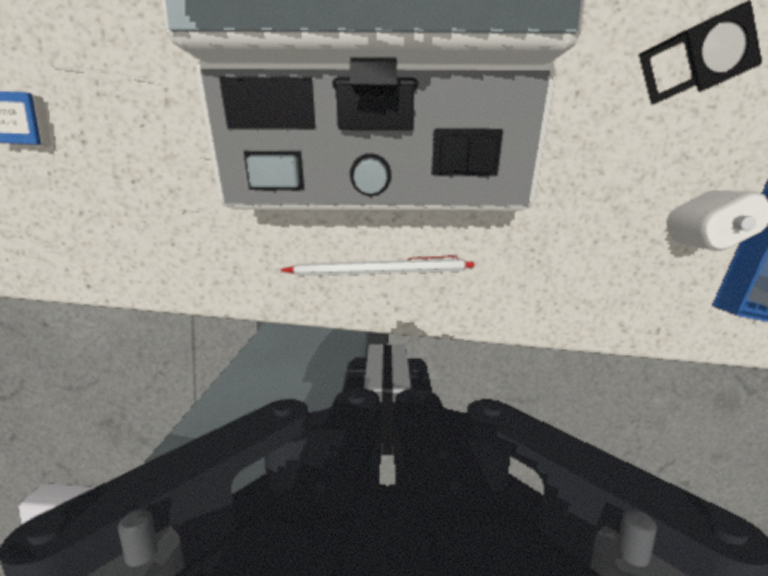

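The closer view, at 1.5x scale, shows the oblong key at (273,171), round key (370,175), rocker centre (468,152) and paddle (375,95). The fingertip spans columns 367-410, so the tip is narrow, about 10 mm. I'll hover over the rocker's right end, tilted square to the panel.

Emit:
arm_command(
  rows=[
    [[0.1,0.1,0.05],[0,0.03,0]],
    [[0.2,0.219,0.1],[0,0.0637,0]],
    [[0.31,0.219,0.17],[0,0.0637,0]],
    [[0.31,0.219,0.26],[0,0.0637,0]],
    [[0.31,0.219,0.26],[0,0.0637,0]],
  ],
)

```text
clock: 4.45
position: [472.1, -190.4, 90.1]
ee_rot: [0.994, 0.049, 0.098, -0.005]
contact_force: [-1.0, 0.0, -0.8]
gripper_width: -0.1
grasp_force: 0.0
```

```bash
python3 - <<'E'
from h import *
np.set_printoptions(precision=2,suppress=True)
s=arm.read_state();print(s['clock'],s['position'],s['contact_force'],R.from_quat(s['ee_rot']).as_matrix())
o=[]
for n in('wrist','side','scene'):
    im,d,i=grab(n);E=np.array(i['extrinsics'])
    p=np.linalg.inv(E)@np.r_[s['position'],1];c=np.array([p[0]/p[2]*i['fx']+i['cx'],p[1]/p[2]*i['fy']+i['cy']]);print(n,'tcp px',c)
    for k in ('rocker_end','round_key_top'):
      for q in arm.spot_in(n,k)[:1]: print(k,q['score'],np.array(q['position']))
    h=28 if n!='wrist' else 60
    x,y=np.clip(c.astype(int),h,[511-h,383-h]);o.append(cv2.resize(im[y-h:y+h,x-h:x+h],(260,260),interpolation=cv2.INTER_CUBIC));print(x-h,y-h,260/2/h)
cv2.imwrite('pics/c3.png',np.hstack(o))
E
```

```text
4.45 [ 472.07 -190.4    90.12] [-0.96  0.04 -0.75] [[ 0.98  0.1   0.19]
 [ 0.1  -1.    0.02]
 [ 0.2  -0.   -0.98]]
wrist tcp px [258.22 245.94]
rocker_end 0.68 [228.1 230.9]
round_key_top 0.71 [160.1 250.7]
198 185 2.1666666666666665
side tcp px [212.53 241.4 ]
rocker_end 0.46 [211.4 249.3]
184 213 4.642857142857143
scene tcp px [302.71 285.79]
rocker_end 0.42 [291.5 291.9]
274 257 4.642857142857143
```

View pics/c3.png

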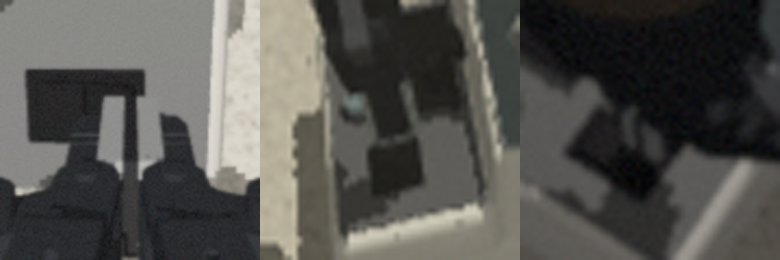

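The wrist crop shows the tip about 11 mm right of the rocker's axis, as wanted. It would land about 4 mm too far up the panel, so I'll shift back and descend.

Emit:
arm_command(
  rows=[
    [[-0.016,0,0.03],[0,0,0]],
    [[-0.016,0,0.05],[0,0,0]],
    [[-0.016,0,0.06],[0,0,0]],
    [[-0.016,0,0.068],[0,0,0]],
    [[-0.016,0,0.076],[0,0,0]],
  ],
)

```text
clock: 5.4
position: [472.2, -190.8, 71.7]
ee_rot: [0.994, 0.05, 0.099, -0.005]
contact_force: [-1.2, -1.5, 2.2]
gripper_width: 0.1
grasp_force: 1.4
```

Emit:
arm_command(
  rows=[
    [[0,0,0.006],[0,0,0]],
    [[0,0,0.01],[0,0,0]],
    [[0,0,0.01],[0,0,0]],
  ],
)

```text
clock: 5.7
position: [473.0, -190.6, 69.5]
ee_rot: [0.994, 0.05, 0.1, -0.005]
contact_force: [-0.7, -1.5, 0.9]
gripper_width: -0.1
grasp_force: 0.4
```

Emit:
arm_command(
  rows=[
    [[0,0,0.004],[0,0,0]],
    [[0,0,0.008],[0,0,0]],
    [[0,0,0.008],[0,0,0]],
  ],
)

```text
clock: 6.0
position: [473.1, -190.6, 68.9]
ee_rot: [0.994, 0.05, 0.1, -0.005]
contact_force: [-6.2, -0.7, 12.7]
gripper_width: -0.1
grasp_force: 6.9
```

Emit:
arm_command(
  rows=[
    [[0,0,0.004],[0,0,0]],
    [[0,0,0.008],[0,0,0]],
    [[0,0,0.008],[0,0,0]],
  ],
)

```text
clock: 6.3
position: [473.2, -190.5, 68.6]
ee_rot: [0.994, 0.05, 0.1, -0.005]
contact_force: [-12.4, 2.6, 26.9]
gripper_width: 0.3
grasp_force: 14.7
```

It met a hard stop after about 3 mm of travel. I'll retract and check.

Emit:
arm_command(
  rows=[
    [[0,0,-0.05],[0,0,0]],
    [[-0.1,0,-0.15],[0,0,0]],
    [[-0.2,0,-0.28],[0,0,0]],
    [[-0.2,0,-0.28],[0,0,0]],
  ],
)

```text
clock: 6.7
position: [409.6, -196.8, 126.8]
ee_rot: [0.994, 0.049, 0.102, -0.005]
contact_force: [0.1, 0.1, 0.3]
gripper_width: 0.3
grasp_force: 0.0
```

```bash
python3 - <<'E'
from h import *
np.set_printoptions(precision=2,suppress=True)
s=arm.read_state();print(s['clock'],s['position'],s['contact_force'])
n='wrist'
im,d,i=grab(n)
for k in ('rocker_end','round_key_top','short_key_top','paddle','lid_pad'):
  for q in arm.spot_in(n,k)[:1]: print(k,q['score'],np.array(q['position']),pt(d,i,q['position']));
  if k=='rocker_end':r=q['position']
x,y=map(int,r)
b=im[max(y-35,0):y+35,x-45:x+45]
# depth-based height profile across rocker
pr=[pt(d,i,(c,r[1]))for c in range(x-25,x+26,3)];print(np.array(pr))
i2,d2,j2=grab('side');i3,d3,j3=grab('scene')
o=[cv2.resize(b,(300,250),interpolation=3),cv2.resize(i2[215:270,185:240],(250,250),interpolation=3),cv2.resize(i3[262:317,265:320],(250,250),interpolation=3)]
o=np.hstack(o);cv2.imwrite('pics/c4.png',np.clip(o*1.8,0,255).astype(np.uint8))
E
```

```text
6.7 [ 409.65 -196.75  126.79] [0.08 0.06 0.3 ]
rocker_end 0.66 [237.1 142.5] [ 473.38 -174.44   68.8 ]
round_key_top 0.78 [175.7 162.6] [ 453.72 -128.46   66.4 ]
short_key_top 0.67 [171.2  84.7] [ 501.73 -131.75   99.84]
paddle 0.58 [174.4  83.4] [ 504.05 -132.35   95.67]
[[ 472.21 -154.38   62.8 ]
 [ 472.38 -156.8    63.35]
 [ 472.34 -159.47   65.54]
 [ 471.72 -162.8    72.55]
 [ 471.85 -165.12   73.22]
 [ 472.23 -167.19   71.99]
 [ 472.56 -169.32   71.05]
 [ 472.89 -171.48   70.26]
 [ 473.22 -173.66   69.38]
 [ 473.57 -175.84   68.36]
 [ 473.72 -178.16   69.  ]
 [ 473.91 -180.44   69.24]
 [ 474.16 -182.7    69.03]
 [ 474.36 -184.97   69.24]
 [ 474.66 -187.23   68.66]
 [ 474.83 -189.5    69.04]
 [ 475.55 -191.75   65.4 ]]
```

View pics/c4.png

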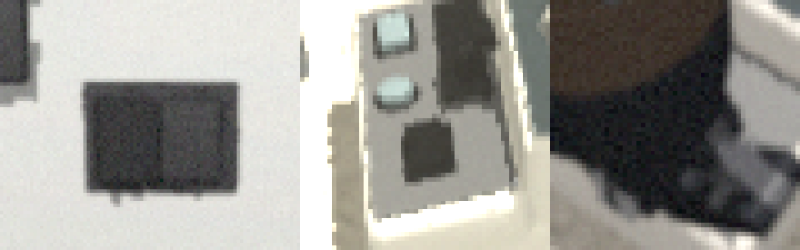

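The depth profile across the rocker now reads 73 mm at the left end and 69 mm at the right. The right end is down, so it is on. Next I'll go up and over to come in behind the raised lid.

Emit:
arm_command(
  rows=[
    [[0.06,-0.05,-0.16],[0,0,0]],
    [[0.12,-0.1,-0.32],[0,0,0]],
    [[0.2,-0.16,-0.5],[0,-0.03,0]],
    [[0.27,-0.22,-0.68],[0,-0.0637,0]],
    [[0.307,-0.256,-0.768],[0,-0.0637,0]],
  ],
)

```text
clock: 7.6
position: [444.9, -128.5, 330.7]
ee_rot: [0.999, 0.051, 0.001, 0.001]
contact_force: [-0.3, -0.4, -0.5]
gripper_width: 0.0
grasp_force: 0.0
```

Emit:
arm_command(
  rows=[
    [[0.18,0,0],[0,0,0]],
    [[0.36,0,0],[0,0,0]],
    [[0.54,0,0],[0,0,0]],
    [[0.67,0,0],[0,0,0]],
    [[0.67,0,0],[0,0,0]],
  ],
)

```text
clock: 8.1
position: [611.6, -111.8, 323.4]
ee_rot: [0.999, 0.05, -0.002, -0.0]
contact_force: [-1.2, -0.6, -0.5]
gripper_width: -0.5
grasp_force: 0.0
```

```bash
python3 - <<'E'
from h import *
np.set_printoptions(precision=2,suppress=True)
s=arm.read_state();print(s['clock'],s['position'],s['contact_force'],R.from_quat(s['ee_rot']).as_matrix())
for n in('side','wrist','scene'):
  im,d,i=grab(n,n+'5.png')
  for k in ('lid_pad','lid_hinge'):
    for q in arm.spot_in(n,k)[:2]: print(n,k,q['score'],np.array(q['position']),pt(d,i,q['position']))
E
```

```text
8.1 [ 611.55 -111.77  323.43] [-1.21 -0.61 -0.51] [[ 0.99  0.1  -0.  ]
 [ 0.1  -0.99  0.  ]
 [-0.   -0.   -1.  ]]
side lid_pad 0.67 [275.4 192.4] [ 604.62 -137.01  174.67]
side lid_hinge 0.7 [253.8 231.9] [ 559.71 -158.56   89.73]
wrist lid_pad 0.96 [260.7 194.1] [ 599.69 -116.31  179.02]
wrist lid_hinge 0.8 [261.6 193.3] [ 600.48 -117.23  178.23]
scene lid_pad 0.57 [313.  188.6] [ 552.94 -135.3   224.89]
scene lid_hinge 0.56 [300.7 246.8] [ 526.32 -142.42   99.97]
scene lid_hinge 0.47 [266.5 276.9] [ 454.57 -125.46   68.01]
```

View pics/wrist5.png

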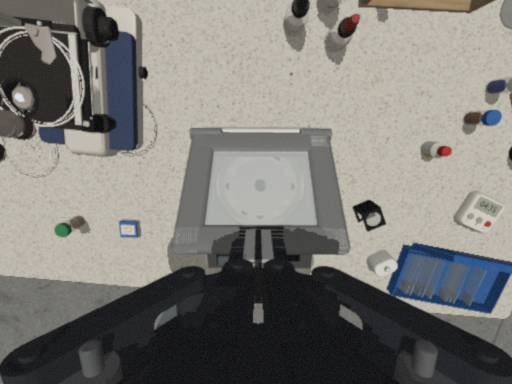

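View pics/side5.png

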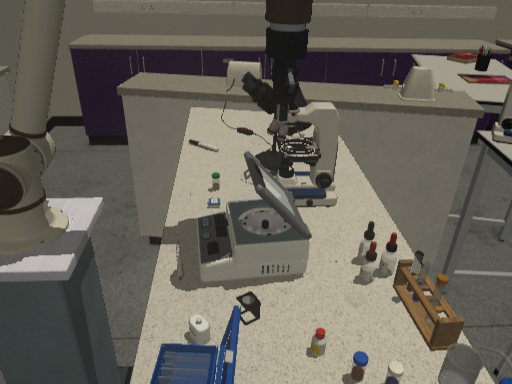

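The wrist view shows the lid's outer face, hinge edge at row 130 and front edge at row 248, centred on column 261 in line with the fingers. The side view shows the tool above and behind the lid's edge. Next I'll fit the lid plane.

```bash
python3 - <<'E'
from h import *
np.set_printoptions(precision=3,suppress=True)
im,d,i=grab('wrist')
H=np.array([452.5,-129.]);X=np.array([.995,.1])
for r in range(122,256,6):
    for c in (200,318):
        p=pt(d,i,(c,r));s=(p[:2]-H)@X;print(r,c,p,'s',round(s,1),end=' | ')
    print()
for t in [(611,-112,222)]:print(cmd(t))
E
```

```text
122 200 [665.858 -10.47   -0.198] s 224.1 | 122 318 [ 685.214 -205.023   -0.47 ] s 223.9 | 
128 200 [660.451 -32.893 108.77 ] s 216.5 | 128 318 [ 675.672 -206.453   -0.106] s 214.3 | 
134 200 [653.349 -34.546 115.362] s 209.3 | 134 318 [ 668.106 -183.052  114.89 ] s 209.1 | 
140 200 [646.51  -36.367 122.834] s 202.3 | 140 318 [ 661.023 -182.604  122.217] s 202.1 | 
146 200 [639.984 -38.338 131.106] s 195.6 | 146 318 [ 654.176 -182.074  129.758] s 195.4 | 
152 200 [633.436 -39.825 137.005] s 188.9 | 152 318 [ 647.575 -181.479  137.419] s 188.9 | 
158 200 [627.422 -41.799 145.405] s 182.8 | 158 318 [ 641.169 -180.957  144.594] s 182.5 | 
164 200 [621.43  -43.45  152.225] s 176.6 | 164 318 [ 634.885 -180.602  150.9  ] s 176.3 | 
170 200 [615.564 -44.995 158.548] s 170.6 | 170 318 [ 628.952 -179.96   158.287] s 170.5 | 
176 200 [610.067 -46.685 165.67 ] s 165.0 | 176 318 [ 623.137 -179.462  164.91 ] s 164.7 | 
182 200 [604.55  -48.149 171.671] s 159.4 | 182 318 [ 617.404 -179.103  170.829] s 159.1 | 
188 200 [599.173 -49.564 177.466] s 153.9 | 188 318 [ 611.932 -178.628  177.091] s 153.7
[... 370 characters left out ...]
 
218 200 [574.615 -56.237 204.952] s 128.8 | 218 318 [ 586.298 -176.921  204.02 ] s 128.3 | 
224 200 [570.153 -57.497 210.181] s 124.2 | 224 318 [ 581.361 -176.757  208.435] s 123.4 | 
230 200 [565.974 -58.793 215.649] s 119.9 | 230 318 [ 577.504 -175.893  215.327] s 119.7 | 
236 200 [561.652 -59.943 220.366] s 115.5 | 236 318 [ 573.164 -175.499  220.376] s 115.4 | 
242 200 [557.379 -61.043 224.848] s 111.1 | 242 318 [ 568.697 -175.276  224.721] s 111.0 | 
248 200 [552.588 -61.894 227.998] s 106.3 | 248 318 [ 563.749 -175.422  227.697] s 106.1 | 
254 200 [425.103 -20.851  -1.006] s -16.4 | 254 318 [ 447.388 -242.661   -0.632] s -16.5 | 
(array([ 0.013, -0.002,  0.425]), array([0., 0., 0.]))
```

Emit:
arm_command(
  rows=[
    [[0,0.005,0.15],[0,0,0]],
    [[0,0.005,0.3],[0,0,0]],
    [[0,0.005,0.4],[0,0,0]],
    [[-0.06,0.005,0.4],[0,0,0]],
    [[-0.06,0.005,0.4],[0,0,0]],
  ],
)

```text
clock: 9.1
position: [591.8, -115.7, 227.2]
ee_rot: [0.999, 0.05, -0.001, 0.0]
contact_force: [0.4, -0.2, 0.9]
gripper_width: 0.4
grasp_force: 0.0
```

Emit:
arm_command(
  rows=[
    [[-0.03,0,0],[0,0,0]],
    [[-0.06,0,0.02],[0,0,0]],
    [[-0.09,0,0.04],[0,0,0]],
    [[-0.12,0,0.065],[0,0,0]],
    [[-0.12,0,0.065],[0,0,0]],
  ],
)

```text
clock: 9.6
position: [561.9, -118.5, 210.5]
ee_rot: [0.999, 0.05, -0.001, -0.0]
contact_force: [0.3, -0.7, -0.3]
gripper_width: -0.1
grasp_force: 0.0
```

Emit:
arm_command(
  rows=[
    [[-0.028,0,0.05],[0,0,0]],
    [[-0.055,0,0.106],[0,0,0]],
    [[-0.085,0,0.157],[0,0,0]],
    [[-0.108,0,0.208],[0,0,0]],
    [[-0.108,0,0.208],[0,0,0]],
  ],
)

```text
clock: 10.1
position: [535.3, -121.1, 158.1]
ee_rot: [0.999, 0.05, -0.002, -0.0]
contact_force: [-0.5, 0.0, 0.9]
gripper_width: 0.0
grasp_force: 0.3
```

```bash
python3 - <<'E'
from h import *
np.set_printoptions(precision=1,suppress=True)
s=arm.read_state();print(s['clock'],s['position'],s['contact_force'])
H=np.array([452.5,-129.]);X=np.array([.995,.1]);print((s['position'][:2]-H)@X)
im,d,i=grab('wrist')
for r in range(60,256,8):
        p=pt(d,i,(215,r));print(r,p,'s',round((p[:2]-H)@X,1))
E
```

```text
10.1 [ 535.3 -121.1  158.1] [-0.5  0.   0.9]
83.21396560122957
60 [635.  -85.6 122.6] s 185.9
68 [630.7 -85.8 122.6] s 181.6
76 [626.4 -86.  122.1] s 177.3
84 [621.7 -86.6 124. ] s 172.6
92 [617.1 -87.  125.1] s 168.0
100 [612.5 -87.5 126.8] s 163.4
108 [608.  -87.9 127.8] s 158.8
116 [603.4 -88.5 129.8] s 154.2
124 [598.8 -88.9 130.9] s 149.6
132 [594.3 -89.4 132.6] s 145.0
140 [589.7 -89.9 133.6] s 140.4
148 [585.1 -90.3 134.9] s 135.8
156 [580.7 -90.9 136.9] s 131.3
164 [576.2 -91.4 138.6] s 126.8
172 [571.6 -91.8 139.6] s 122.2
180 [567.1 -92.3 141. ] s 117.7
188 [562.6 -92.7 142.4] s 113.2
196 [558.2 -93.3 144.2] s 108.8
204 [553.6 -93.7 145.3] s 104.2
212 [549.1 -94.2 146.5] s 99.6
220 [544.5 -94.6 147.6] s 95.0
228 [540.2 -95.1 149.3] s 90.6
236 [535.8 -95.6 150.8] s 86.2
244 [532.1 -96.2 153.7] s 82.5
252 [528.5 -96.9 156.7] s 78.8
```

The lid is following the tip, now at about 0.3 rad. I'll continue down.

Emit:
arm_command(
  rows=[
    [[-0.015,0,0.04],[0,0,0]],
    [[-0.028,0,0.08],[0,0,0]],
    [[-0.034,0,0.108],[0,0,0]],
    [[-0.04,0,0.136],[0,0,0]],
    [[-0.042,0,0.148],[0,0,0]],
  ],
)

```text
clock: 10.65
position: [527.2, -122.1, 122.9]
ee_rot: [0.999, 0.05, 0.001, 0.0]
contact_force: [1.3, 2.6, 5.6]
gripper_width: 0.2
grasp_force: 2.4
```

Emit:
arm_command(
  rows=[
    [[0,0,0.006],[0,0,0]],
    [[0,0,0.012],[0,0,0]],
    [[0,0,0.012],[0,0,0]],
  ],
)

```text
clock: 10.95
position: [525.8, -122.1, 118.8]
ee_rot: [0.999, 0.05, -0.001, -0.0]
contact_force: [0.7, -0.0, 1.2]
gripper_width: 0.1
grasp_force: 0.6
```

Emit:
arm_command(
  rows=[
    [[0,0,0.004],[0,0,0]],
    [[0,0,0.008],[0,0,0]],
    [[0,0,0.008],[0,0,0]],
  ],
)

```text
clock: 11.25
position: [525.7, -122.2, 117.0]
ee_rot: [0.999, 0.05, -0.001, -0.0]
contact_force: [0.2, -0.2, 0.0]
gripper_width: 0.3
grasp_force: 0.7
```

Emit:
arm_command(
  rows=[
    [[0,0,0.003],[0,0,0]],
    [[0,0,0.006],[0,0,0]],
    [[0,0,0.006],[0,0,0]],
  ],
)

```text
clock: 11.55
position: [525.6, -122.2, 115.7]
ee_rot: [0.999, 0.05, -0.001, -0.0]
contact_force: [-1.5, 1.9, 3.3]
gripper_width: 0.2
grasp_force: 1.5
```

Emit:
arm_command(
  rows=[
    [[0,0,0.003],[0,0,0]],
    [[0,0,0.006],[0,0,0]],
    [[0,0,0.006],[0,0,0]],
  ],
)

```text
clock: 11.85
position: [525.6, -122.2, 114.3]
ee_rot: [0.999, 0.05, -0.001, -0.0]
contact_force: [-2.3, 1.0, 4.6]
gripper_width: -0.0
grasp_force: 2.3
```

Emit:
arm_command(
  rows=[
    [[0,0,0.002],[0,0,0]],
    [[0,0,0.004],[0,0,0]],
    [[0,0,0.004],[0,0,0]],
  ],
)

```text
clock: 12.15
position: [525.6, -122.2, 113.4]
ee_rot: [0.999, 0.05, -0.001, -0.0]
contact_force: [-3.5, 0.3, 5.9]
gripper_width: -0.3
grasp_force: 2.8
```

Emit:
arm_command(
  rows=[
    [[0,0,0.003],[0,0,0]],
    [[0,0,0.006],[0,0,0]],
    [[0,0,0.006],[0,0,0]],
  ],
)

```text
clock: 12.45
position: [525.5, -122.2, 112.1]
ee_rot: [0.999, 0.05, -0.001, 0.0]
contact_force: [-3.6, 1.3, 7.5]
gripper_width: 0.3
grasp_force: 3.4
```

Emit:
arm_command(
  rows=[
    [[0,0,0.003],[0,0,0]],
    [[0,0,0.006],[0,0,0]],
    [[0,0,0.006],[0,0,0]],
  ],
)

```text
clock: 12.75
position: [525.5, -122.2, 110.8]
ee_rot: [0.999, 0.05, -0.001, 0.0]
contact_force: [-4.6, 1.1, 8.3]
gripper_width: -0.3
grasp_force: 4.0
```

```bash
python3 - <<'E'
from h import *
np.set_printoptions(precision=1,suppress=True)
s=arm.read_state();print(s['clock'],s['position'],s['contact_force'])
H=np.array([452.5,-129.]);X=np.array([.995,.1]);print((s['position'][:2]-H)@X)
im,d,i=grab('wrist')
for r in range(20,300,10):
        p=pt(d,i,(200,r));print(r,p,'s',round((p[:2]-H)@X,1))
i2,_,_=grab('side')
o=[cv2.resize(im[130:330,150:400],(500,400)),cv2.resize(i2[170:280,185:265],(291,400),interpolation=3)]
cv2.imwrite('pics/c6.png',np.clip(np.hstack(o)*1.5,0,255).astype(np.uint8))
E
```

```text
12.75 [ 525.5 -122.2  110.8] [-4.6  1.1  8.3]
73.3031979429403
20 [633.3 -85.7 115.8] s 184.2
30 [629.4 -85.8 115.7] s 180.3
40 [625.9 -85.5 113.5] s 176.9
50 [622.1 -85.4 111.9] s 173.2
60 [617.8 -85.6 112.3] s 168.8
70 [613.6 -85.7 111.7] s 164.7
80 [609.3 -85.8 111.2] s 160.3
90 [604.8 -85.9 110.7] s 155.9
100 [600.3 -86.  110.6] s 151.3
110 [595.6 -86.3 111. ] s 146.6
120 [590.8 -86.4 110.3] s 141.9
130 [585.9 -86.5 110. ] s 137.0
140 [581.  -86.8 110.3] s 132.1
150 [575.9 -87.  110.2] s 127.0
160 [570.8 -87.2 110.2] s 121.9
170 [565.4 -87.3 109.5] s 116.5
180 [559.9 -87.5 108.9] s 111.0
190 [554.3 -87.6 108.6] s 105.4
200 [548.6 -87.8 108.4] s 99.7
210 [542.9 -88.1 108.6] s 94.0
220 [536.8 -88.3 108.1] s 88.0
230 [530.6 -88.5 107.6] s 81.8
240 [524.5 -88.8 107.8] s 75.7
250 [519.3 -89.4 109.8] s 70.4
260 [513.  -89.7 109.9] s 64.1
270 [535.7 -98.5 158.2] s 85.9
280 [535.5 -99.8 164.6] s 85.5
290 [ 531.3 -100.   164.5] s 81.3
```

View pics/c6.png

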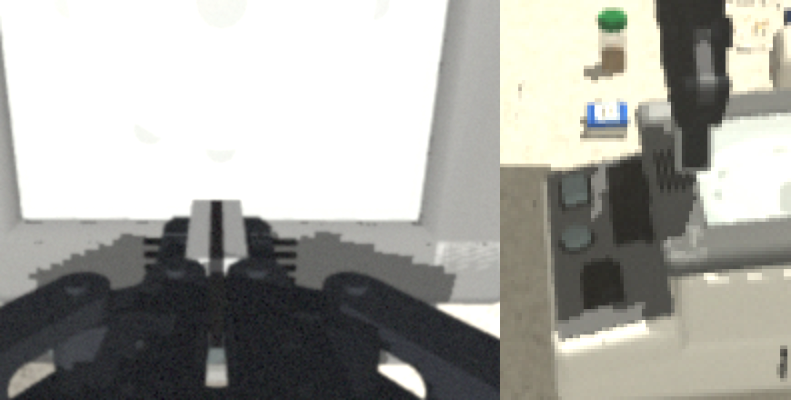

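The crop shows the tip just behind the ribbed pad, pressing partly on the window edge. I'll lift off, shift 8 mm forward onto the pad and press again.

Emit:
arm_command(
  rows=[
    [[0,0,-0.05],[0,0,0]],
    [[-0.032,0,-0.06],[0,0,0]],
    [[-0.032,0,-0.06],[0,0,0]],
  ],
)

```text
clock: 13.15
position: [517.5, -122.9, 125.7]
ee_rot: [0.999, 0.05, 0.0, -0.0]
contact_force: [0.3, -0.5, -0.3]
gripper_width: -0.0
grasp_force: 0.0
```

Emit:
arm_command(
  rows=[
    [[0,0,0.015],[0,0,0]],
    [[0,0,0.03],[0,0,0]],
    [[0,0,0.036],[0,0,0]],
    [[0,0,0.036],[0,0,0]],
  ],
)

```text
clock: 13.55
position: [517.9, -123.0, 115.9]
ee_rot: [0.999, 0.05, -0.001, 0.0]
contact_force: [-1.7, -0.4, 2.8]
gripper_width: -0.1
grasp_force: 1.3
```

Emit:
arm_command(
  rows=[
    [[0,0,0.004],[0,0,0]],
    [[0,0,0.008],[0,0,0]],
    [[0,0,0.008],[0,0,0]],
  ],
)

```text
clock: 13.85
position: [517.8, -123.0, 114.4]
ee_rot: [0.999, 0.05, -0.0, 0.0]
contact_force: [-2.6, 0.4, 4.7]
gripper_width: 0.1
grasp_force: 2.2
```

Emit:
arm_command(
  rows=[
    [[0,0,0.004],[0,0,0]],
    [[0,0,0.008],[0,0,0]],
    [[0,0,0.008],[0,0,0]],
  ],
)

```text
clock: 14.15
position: [517.8, -123.0, 112.6]
ee_rot: [0.999, 0.05, -0.0, 0.0]
contact_force: [-3.8, 1.6, 6.1]
gripper_width: 0.2
grasp_force: 3.1
```

Emit:
arm_command(
  rows=[
    [[0,0,0.004],[0,0,0]],
    [[0,0,0.008],[0,0,0]],
    [[0,0,0.008],[0,0,0]],
  ],
)

```text
clock: 14.45
position: [517.8, -123.0, 110.9]
ee_rot: [0.999, 0.05, -0.0, 0.0]
contact_force: [-4.4, 0.7, 7.9]
gripper_width: -0.2
grasp_force: 3.9
```

Emit:
arm_command(
  rows=[
    [[0,0,0.004],[0,0,0]],
    [[0,0,0.008],[0,0,0]],
    [[0,0,0.008],[0,0,0]],
  ],
)

```text
clock: 14.75
position: [517.7, -123.0, 109.2]
ee_rot: [0.999, 0.05, -0.0, 0.0]
contact_force: [-4.4, 1.8, 9.0]
gripper_width: -0.1
grasp_force: 4.8
```

```bash
python3 - <<'E'
from h import *
np.set_printoptions(precision=1,suppress=True)
im,d,i=grab('wrist');i2,d2,j2=grab('side');i3,d3,j3=grab('scene')
H=np.array([452.5,-129.]);X=np.array([.995,.1])
P=[]
for c in (190,200,320,330):
    P+= [pt(d,i,(c,r)) for r in range(60,240,10)]
P=np.array(P);s=(P[:,:2]-H)@X;k=(P[:,2]>95)&(P[:,2]<130);print(np.polyfit(s[k],P[k,2],1),np.polyval(np.polyfit(s[k],P[k,2],1),[66,210]))
# side-camera lid heights on right edge
for c in range(226,300,6):
    col=[pt(d2,j2,(c,r),0) for r in range(195,262,4)]
    col=np.array([p for p in col if p[2]>85 and -210<p[1]<-40])
    if len(col): print(c,col[np.argmin(col[:,1])],col[:,2].max())
o=[cv2.resize(im[190:290,190:330],(360,257),interpolation=3),cv2.resize(i2[190:260,205:275],(257,257),interpolation=3)]
g=np.hstack(o);cv2.imwrite('pics/c7.png',np.clip(g*1.6,0,255).astype(np.uint8))
E
```

```text
[  0.1 102.1] [105.7 113.4]
226 [ 500.3 -141.2  102.2] 109.0121158203587
232 [ 512.1 -205.9  106.6] 198.46537166691877
238 [ 524.2 -206.6  106.9] 196.61228281325225
244 [ 536.2 -208.9  108.3] 110.87004395082772
250 [ 548.3 -209.4  108.4] 111.49366943903573
256 [ 560.7 -206.9  106.2] 112.43671996364026
262 [ 573.5 -208.4   86.9] 112.457781966923
268 [ 585.5 -207.7   96.2] 112.85968072810027
274 [ 598.4 -207.6   85.6] 114.75211221845302
280 [ 610.  -205.8  104.3] 115.92544184131367
286 [ 623.2 -204.7   93. ] 116.16659549935741
292 [ 635.4 -206.2   93.8] 116.91627572870522
298 [ 648.5 -203.2   91.3] 117.09733357011129
```

View pics/c7.png

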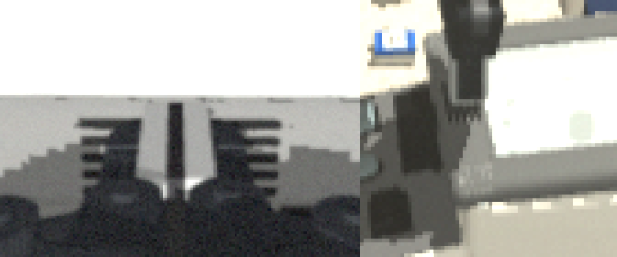

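The lid's front sits at about z 109, below its shut height. The force peaked at z 123 and then fell, which looks like the snap, and when lifted to z 126 the lid did not follow. I'll back off and verify.

Emit:
arm_command(
  rows=[
    [[0,0,-0.04],[0,0,0]],
    [[0,0,-0.12],[0,0,0]],
    [[-0.1,0,-0.25],[0,0,0]],
    [[-0.25,0,-0.25],[0,0,0]],
    [[-0.4,-0.1,-0.25],[0,0.0637,0]],
  ],
)

```text
clock: 15.4
position: [421.4, -108.1, 171.5]
ee_rot: [0.996, 0.049, 0.079, -0.003]
contact_force: [-1.9, 2.1, 1.4]
gripper_width: -0.2
grasp_force: 0.0
```

```bash
python3 - <<'E'
from h import *
np.set_printoptions(precision=1,suppress=True)
s=arm.read_state();print(s['clock'],s['position'])
H=np.array([452.5,-129.]);X=np.array([.995,.1])
im,d,i=grab('wrist','w8.png');i2,d2,j2=grab('side')
for c in range(232,300,8):
    col=np.array([pt(d2,j2,(c,r),0) for r in range(195,262,3)]);col=col[(col[:,1]<-60)&(col[:,1]>-215)&(col[:,2]<150)]
    print(c,col[np.argmax(col[:,2])])
for k in('short_key_top','round_key_top','paddle','lid_pad','rocker_end'):
    for o in arm.spot_in('wrist',k)[:1]: print(k,round(o['score'],2),np.array(o['position']),pt(d,i,o['position']))
for r in range(0,120,10):p=pt(d,i,(262,r));print(r,p,end=' ')
E
```

```text
15.4 [ 421.4 -108.1  171.5]
232 [ 513.5 -129.   119.8]
240 [ 528.4 -197.9  120.4]
248 [ 544.8 -196.4  119. ]
256 [ 561.9 -184.9  118. ]
264 [ 578.2 -187.5  119.5]
272 [ 592.9 -206.4  117.5]
280 [ 611.9 -184.4  116.6]
288 [641.  -92.8 118.7]
296 [ 643.4 -196.9  117.2]
short_key_top 0.69 [224.1 180.6] [449.8 -73.7  67.1]
round_key_top 0.51 [282.8 181.6] [ 454.2 -128.2   66.4]
paddle 0.97 [282.7 140.3] [ 490.8 -123.2   76.7]
rocker_end 0.57 [335.8 167. ] [ 472.4 -174.9   69.1]
0 [582.4 -95.1 114.6] 10 [575.8 -95.8 114.7] 20 [569.2 -96.5 114.5] 30 [562.3 -97.1 115.1] 40 [555.6 -97.8 115. ] 50 [548.8 -98.5 115.2] 60 [541.8 -99.2 115.8] 70 [535.1 -99.8 115.3] 80 [ 528.1 -100.5  115.6] 90 [ 520.4 -101.3  118.4] 100 [ 513.5 -101.9  118.2] 110 [ 506.4 -102.6  118.7]
```

The lid now sits steady at about 0.02 rad after release, so it is caught. Next is the oblong key.

```bash
python3 - <<'E'
from h import *
q=(R.from_euler('z',0.1)*R.from_euler('y',-0.2)*R.from_euler('x',np.pi)).as_quat()
print(R.from_quat(q).as_matrix().round(3)); print(cmd((443.5,-78,86),q))
E
```

```text
[[ 0.975  0.1    0.198]
 [ 0.098 -0.995  0.02 ]
 [ 0.199  0.    -0.98 ]]
(array([ 0.0549, -0.1086,  0.3578]), array([0.0001, 0.0146, 0.    ]))
```

Emit:
arm_command(
  rows=[
    [[0.03,-0.1,0.08],[0,0.0073,0]],
    [[0.055,-0.109,0.18],[0,0.0146,0]],
    [[0.055,-0.109,0.28],[0,0.0146,0]],
    [[0.055,-0.109,0.35],[0,0.0146,0]],
    [[0.055,-0.109,0.35],[0,0.0146,0]],
  ],
)

```text
clock: 16.25
position: [441.4, -78.0, 84.2]
ee_rot: [0.994, 0.049, 0.095, -0.005]
contact_force: [-0.4, -0.5, -0.6]
gripper_width: -0.1
grasp_force: 0.0
```

```bash
python3 - <<'E'
from h import *
np.set_printoptions(precision=2,suppress=True)
q=(R.from_euler('z',0.1)*R.from_euler('y',-0.2)*R.from_euler('x',np.pi)).as_quat()
s=arm.read_state();print(s['clock'],s['position'],s['contact_force']);print(cmd((443.5,-78,86),q))
im,d,i=grab('wrist');E=np.array(i['extrinsics'])
for t in(0,20):
    p=np.linalg.inv(E)@np.r_[s['position']+t*R.from_quat(s['ee_rot']).as_matrix()[:,2],1];print('px',p[0]/p[2]*i['fx']+i['cx'],p[1]/p[2]*i['fy']+i['cy'],p[2],i['fx'])
b=im[190:300,200:320]
cv2.imwrite('pics/c9.png',np.clip(cv2.resize(b,(600,550),interpolation=3)*1.5,0,255).astype(np.uint8))
E
```

```text
16.25 [441.37 -78.01  84.16] [-0.41 -0.47 -0.57]
(array([ 0.01,  0.  , -0.01]), array([ 0.,  0., -0.]))
px 258.2012909680641 245.91544489419368 154.670806335326 274.1019598884382
px 258.1623861400115 232.1883440889551 173.96030021677092 274.1019598884382
```

View pics/c9.png

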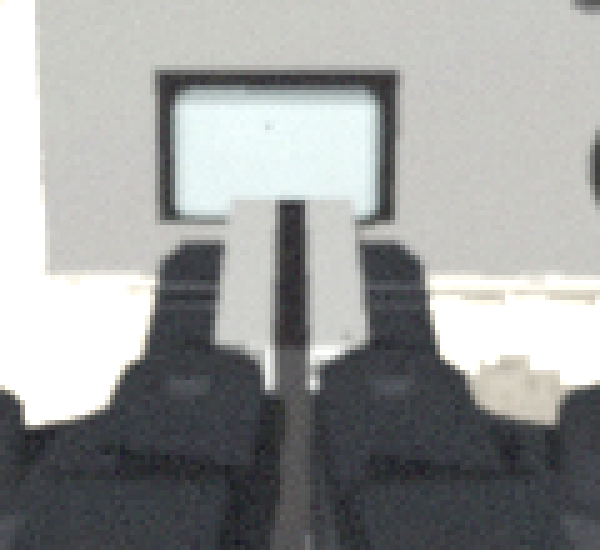

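The crop shows the key centred at (276,154), and the tip would land about 6-8 mm short of it and 2 mm right. I'll correct for that and press along the tool axis.

Emit:
arm_command(
  rows=[
    [[0.024,-0.007,0],[0,0,0]],
    [[0.024,-0.007,0.03],[0,0,0]],
    [[0.024,-0.007,0.05],[0,0,0]],
    [[0.024,-0.007,0.066],[0,0,0]],
    [[0.024,-0.007,0.066],[0,0,0]],
  ],
)

```text
clock: 16.8
position: [448.5, -75.7, 70.9]
ee_rot: [0.994, 0.05, 0.097, -0.005]
contact_force: [-0.2, 0.5, -0.1]
gripper_width: 0.4
grasp_force: 0.0
```

Emit:
arm_command(
  rows=[
    [[0,0,0.004],[0,0,0]],
    [[0,0,0.008],[0,0,0]],
    [[0,0,0.008],[0,0,0]],
  ],
)

```text
clock: 17.1
position: [449.3, -75.6, 69.5]
ee_rot: [0.994, 0.05, 0.098, -0.005]
contact_force: [-0.3, -0.4, -0.2]
gripper_width: -0.0
grasp_force: 0.0
```

Emit:
arm_command(
  rows=[
    [[0,0,0.004],[0,0,0]],
    [[0,0,0.008],[0,0,0]],
    [[0,0,0.008],[0,0,0]],
  ],
)

```text
clock: 17.4
position: [449.8, -75.5, 67.5]
ee_rot: [0.994, 0.05, 0.098, -0.005]
contact_force: [-0.8, 0.1, 1.5]
gripper_width: -0.3
grasp_force: 0.9
```

Emit:
arm_command(
  rows=[
    [[0,0,0.004],[0,0,0]],
    [[0,0,0.008],[0,0,0]],
    [[0,0,0.008],[0,0,0]],
  ],
)

```text
clock: 17.7
position: [450.2, -75.5, 65.5]
ee_rot: [0.994, 0.05, 0.098, -0.005]
contact_force: [-1.8, 0.3, 2.3]
gripper_width: -0.1
grasp_force: 1.5
```

Contact came at about z 67.5. I'll press another 5 mm or so, to the hard stop.

Emit:
arm_command(
  rows=[
    [[0,0,0.005],[0,0,0]],
    [[0,0,0.01],[0,0,0]],
    [[0,0,0.01],[0,0,0]],
  ],
)

```text
clock: 18.0
position: [450.7, -75.4, 63.1]
ee_rot: [0.994, 0.05, 0.098, -0.005]
contact_force: [-2.0, 0.8, 5.4]
gripper_width: 0.1
grasp_force: 2.2
```

Emit:
arm_command(
  rows=[
    [[0,0,0.004],[0,0,0]],
    [[0,0,0.008],[0,0,0]],
    [[0,0,0.008],[0,0,0]],
  ],
)

```text
clock: 18.3
position: [450.9, -75.5, 62.4]
ee_rot: [0.994, 0.05, 0.098, -0.005]
contact_force: [-8.4, 2.6, 19.6]
gripper_width: -0.1
grasp_force: 10.3
```

It is at the hard stop with about 21 N after 5 mm of travel. One last check of the lid before handing in.

```bash
python3 - <<'E'
from h import *
np.set_printoptions(precision=1,suppress=True)
i2,d2,j2=grab('side')
L=[]
for c in range(240,300,8):
    col=np.array([pt(d2,j2,(c,r),0) for r in range(195,262,3)]);col=col[(col[:,1]<-60)&(col[:,1]>-215)&(col[:,2]<150)]
    L.append(col[:,2].max())
print(np.array(L)); s=arm.read_state();print(s['position'],s['contact_force'],s['clock'])
if max(L)<123 and s['contact_force'][2]>12: print(arm.job_done())
E
```

```text
[119.4 118.7 118.6 117.8 116.7 118.1 117.5 118. ]
[450.9 -75.5  62.5] [-8.3  1.9 20.2] 18.35
the job is handed in; nothing more can be done
None
```

I pressed the rocker's right end down to on and pushed the lid shut until its catch held. The job is handed in with the oblong short-spin key still held fully down at about 21 N; the clock read 18.4 s, and I don't have the judging result.

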